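Close the sample canister on the balance

TASK

The steel sample canister on the balance has to be closed before weighing. Take away the scoop lying across its mouth and lay it flat in the aluminium tray, then take the large lid off its sloping stand and set it on the canister so that it is fully seated and level. Be gentle: lower both in the gripper until they rest before letting go, do not press hard on the balance, keep the canister on the pan, and leave the small lid, the pot and the bottle where they are.

Things in the scene. Friction and masses are not known exactly. Their poses are not given: they have to be found in the camera images.
- canister: Open steel canister, 110 mm outer diameter, 85 mm high, wall 5 mm (mouth 100 mm), inner floor 5 mm up; loose, 0.6 kg, stands on the balance's pan. Origin: centre of its underside, z up.
- canister_rim (a point): Centre of the canister's mouth, level with the top of its rim, 85 mm above the canister's origin.
- balance: White laboratory balance, fixed, 260 (x) by 200 (y) by 62 mm high, display on its -x side. A round steel pan, 156 mm across, is centred 30 mm to +x of the balance's centre; its top is 72 mm above the bench. Origin: centre of its underside.
- pan (a point): Centre of the top of the balance's pan, axes as the balance.
- scoop: Scoop 190 mm long (x from -95 to +95), flat underneath, 0.09 kg: grey handle bar 14 mm wide (y) and 14 high from x = -95 to +20, then a steel trough 32 mm wide, 12 high to x = +95. Origin: middle of its length, on its underside, z up; centre of mass within 25 mm of it. Starts lying across the canister's rim.
- tray: Low open aluminium tray, fixed on the bench, 260 (x) by 140 (y) mm outside, walls 18 mm high and 5 mm thick, floor about 5 mm thick. Origin: centre of its underside.
- lid: Large lid, 0.26 kg: steel disc 116 mm across, z = 10 to 16 mm; under it a plug 96 mm across (z = 0 to 10) that enters the canister's mouth; on top a black bar handle along y, 64 mm long, 16 mm wide (x), bar at z = 28 to 46 on two end posts. Origin: centre of the plug's underside, z out through the handle; seated, it is 75 mm above the canister's origin. Starts on the stand, tipped 35 degrees.
- lid_grip (a point): Point in the middle of the lid's handle bar, 40 mm above the lid's origin along its z; pinch the bar along the lid's x axis.
- stand: Grey sloping lid stand, fixed: board 150 by 140 mm tipped 35 degrees, its face looking up and to the stand's -x (towards the robot), on a foot 150 by 140 mm; two steel pins near its lower edge, 81 mm apart, 22 mm out of the face, hold the lid. Origin: centre of the foot's underside; middle of the board's face 62 mm above it; top edge 105 mm high.
- small_lid: Bystander: a smaller lid of the same make, 80 mm across, 46 mm high with its handle, lying flat on the bench; it does not fit. Origin: centre of its underside.
- pot: Bystander: a closed specimen pot with white cap, 60 mm across, 75 mm high. Origin: centre of its underside.
- bottle: Bystander: an amber bottle with white cap, 66 mm across, 130 mm high. Origin: centre of its underside.
Mind the look-alikes: they are no part of the job. There is more than one size of the scoop; the job needs the middle-sized.

How it is judged:
On the way, in this order (a step that is already met when the one before it is completed fails the run):
1. the scoop is lowered into the tray in the gripper, not dropped (contact force between the fingers and scoop above 1 N and z of scoop in the frame of tray below 0.03 m and horizontal distance between scoop and tray below 0.09 m), for 0.05 s.
2. the scoop lies flat in the tray, released (z of scoop in the frame of tray between 0 and 0.011 m and angle between scoop's own z axis and vertical below 0.08 rad and horizontal distance between scoop and tray below 0.07 m and contact force between the fingers and scoop below 0.1 N and linear speed of scoop below 0.02 m/s), for 0.2 s.
3. the large lid is lowered into the canister's mouth in the gripper, to within 8 mm of its seat, not dropped (contact force between the fingers and lid above 1 N and z of lid in the frame of canister below 0.083 m and horizontal distance between lid and canister below 0.008 m), for 0.05 s.
At the end, for the whole second after the job is handed in: Large lid seated on the canister: height within 3.5 mm, centred within 5 mm, level within 2.3 degrees. Canister upright on the pan within 40 mm of its centre. Scoop flat on the tray floor, its middle within 70 mm of the tray's middle. All at rest (z of lid in the frame of canister between 0.0715 and 0.0785 m and horizontal distance between lid and canister below 0.005 m and angle between each of lid, canister's own z axis and vertical below 0.04 rad and z of scoop in the frame of tray between 0 and 0.011 m and angle between scoop's own z axis and vertical below 0.08 rad and horizontal distance between scoop and tray below 0.07 m and horizontal distance between canister and pan below 0.04 m and z of canister in the frame of pan below 0.004 m and linear speed of each of lid, canister, scoop below 0.02 m/s); the robot touches nothing.
It fails at once if the canister is pressed or struck down on the balance with more than 50 N in all (its own weight, lid and scoop make up about 12 N) (contact force between canister and balance above 50 N).
It fails at once if the small lid, the pot or the bottle is moved more than 30 mm or tipped over (distance of any of small_lid, pot, bottle from where it was at the start of the episode above 0.03 m or angle between any of small_lid, pot, bottle's own z axis and vertical above 0.5 rad).
It also fails if it takes over 66 s, if anything falls off the work surface, if the arm or the gripper's body presses on something with over 40 N, if the wrist force passes 120 N, or if a joint passes its speed limit or range.

ROBOT

A 6-joint arm with a two-finger parallel gripper is mounted at the origin on the work surface. World frame = base frame: x ahead of the robot, y to its left, z up, the work surface at z = 0. Lengths are in m, angles in rad, forces in N, time in s.
With the tool pointing down it reaches from about 0.35 to 0.775 m from the base axis. Payload 7.3 kg.
Tool frame: the origin (TCP) lies between the finger pads; the fingertips stand 14 mm ahead of it and the grasp point (between the pads) lies 5 mm behind it; z points along the fingers, y is the line along which they close (so a half turn about z gives the same grasp; the last joint's range is limited). The gripper opens to 92 mm and grips with 3 to 60 N. Pads are 19 mm wide; open, the fingers measure 130 mm over their backs; the gripper's body (75 mm by 190 mm) begins 47 mm behind the grasp point.
Start: joints at [-0.146, 0.342, 1.524, -0, 1.275, -0.146], TCP at [0.525, 0, 0.241] pointing down, gripper open.
Joint ranges: [-2.53, 2.53], [-0.77, 2.02], [0.04, 2.7], [-1, 4.14], [0.28, 2.66], [-3.11, 3.11]. Speed limits (rad/s): [2.57, 2.57, 3.14, 3.14, 3.14, 3.14].

INTERFACE

Orientations are given as [roll, pitch, yaw] about the fixed x, y, z axes, in that order (R = Rz(yaw) Ry(pitch) Rx(roll)).
In Python, from cell import robot, eyes gives the robot as it stands. The module is installed in compiled form; this text tells all that it offers.
- The arm moves only by the shell command python3 -m handwheel 'ROWS' [FORCE]. ROWS is JSON, one flat list of numbers, 5 for each row, row after row: the shift along the world's x, y, z in mm, then the turn about the world's z in rad, then the opening, from 0 (shut) to 1 (fully open). In form: [x, y, z, spin, jaw, x, y, z, spin, jaw, ...]. A call has 1 to 8 rows; each row shifts and turns the commanded pose from where the row before left it; what a row does not reach is not made up. A row lasts 1/10 s, in which the tool goes at most 50 mm and 8.59 degrees, less where a joint would pass 70% of its speed; a pose out of reach is approached as far as the arm can. A call with a gripper value outside its range is refused whole. The fingers move at their own pace and stop on an object; FORCE is the grip in N (left out, the last holds). Time passes only in rows, so rows that do not move let the fingers close. It gives the time, the measured TCP pose, the force, the opening and the grip force at its end, in the units of the state.
- robot.observe(): the state, without advancing time (a new reading comes with each control period).
- eyes.read_camera(name): name is "scene" or "side" or "wrist"; returns (picture, depth): 480x640x3 uint8, blue, green, red; 480x640 float32, m along the optical axis (not along the pixel's ray), 0 where there is no reading.
- eyes.calibration(name): a dict with "fx", "fy", "cx", "cy" (pixels), "dist_coeffs" ([k1, k2, p1, p2, k3] as OpenCV has them; the pictures are not rectified), "world_to_cam" (4x4, takes a point from world to camera coordinates). Camera axes: x right, y down, z forward; pixel columns grow to the right and rows downward; lengths in m; the calibration is good to about 2 mm. A picture is of the moment at which its call begins: read the wrist's pose just before it. calibration takes no time and is no camera call; for the wrist camera it gives the pose at the moment of the call.
- robot.hand_in(): hands the job in; it is judged then, once.
The state is a dict: "time": time; "qpos": joint angles; "qvel": joint speeds; "joint_efforts": joint torques, N m; "tool_pos": TCP position; "tool_rot": TCP orientation; "contact_force": force on the tool from outside, world axes, zero at the start; "torque": the same for the moment, N m; "opening": finger opening in m; "grip_force": force on a finger pad.
Only numpy, scipy, OpenCV 4.12 (cv2) and the standard library are available. Lean on these libraries where they do the work, as an engineer would, in place of code of your own. Each camera call takes 0.05 s, during which the arm holds its last target. There are 200 camera calls.

## Working session

There is one attempt and no reset: what is moved stays moved. The work goes in short steps, Python scripts to look and compute and a shell command to move; the robot and the scene stay as the last step left them, time stands still between calls to the robot, and variables do not carry over. Pictures are saved under pics/ and viewed, at most 13 in all, crops included, and the job is handed in when it is done.

```bash
mkdir -p pics
cat > h.py <<'E'
import numpy as np, cv2
from cell import robot, eyes
def cap(n):
    c=eyes.calibration(n); im,d=eyes.read_camera(n)
    np.savez(f'{n}.npz',im=im,d=d,T=c['world_to_cam'],K=[c['fx'],c['fy'],c['cx'],c['cy']],D=c['dist_coeffs'])
    return im
def cloud(n):
    z=np.load(f'{n}.npz'); fx,fy,cx,cy=z['K']; K=np.array([[fx,0,cx],[0,fy,cy],[0,0,1]])
    v,u=np.mgrid[:480,:640]; p=np.stack([u,v],-1).reshape(-1,1,2).astype(np.float64)
    n_=cv2.undistortPoints(p,K,z['D']).reshape(480,640,2)
    d=z['d'].astype(float); P=np.dstack([n_*d[...,None],d]); T=np.linalg.inv(z['T'])
    W=P@T[:3,:3].T+T[:3,3]; W[d==0]=np.nan
    return z['im'],W
E
python3 - <<'E'
from h import *
for n in ('scene','side'): cv2.imwrite(f'pics/{n}0.png',cap(n))
print(robot.observe())
E
```

```text
{'time': 0.1, 'qpos': array([-1.45982072e-01,  3.42653445e-01,  1.52488899e+00, -3.42687365e-05,
        1.27542816e+00, -1.46036356e-01]), 'qvel': array([-0.00035496, -0.00214196, -0.00244148,  0.00065696,  0.0004577 ,
       -0.00055539]), 'joint_efforts': array([ 1.49919495e-03, -4.32001984e+01, -2.44694173e+01,  7.19219679e-02,
        5.25739230e-02, -9.79429342e-05]), 'tool_pos': array([5.24660552e-01, 7.15027552e-05, 2.40125597e-01]), 'tool_rot': array([-3.14022462e+00, -1.68091603e-04,  1.57086049e+00]), 'contact_force': array([-0.24287412, -0.05040699, -0.13264821]), 'torque': array([-0.01725951,  0.03186993,  0.00238022]), 'grip_force': 0.0, 'opening': 0.09157708609582732}
```

View pics/scene0.png

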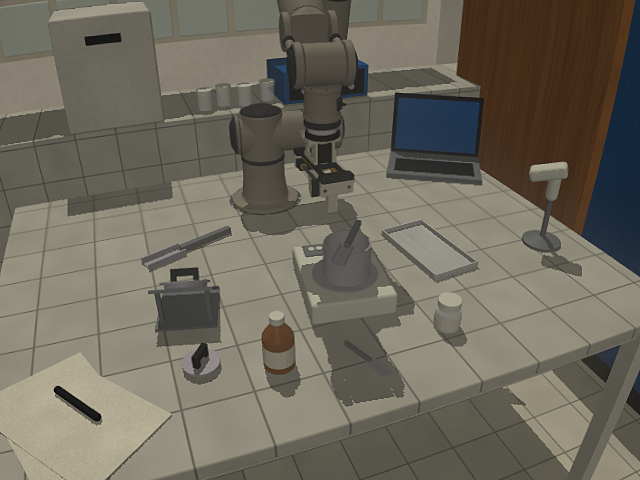

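View pics/side0.png

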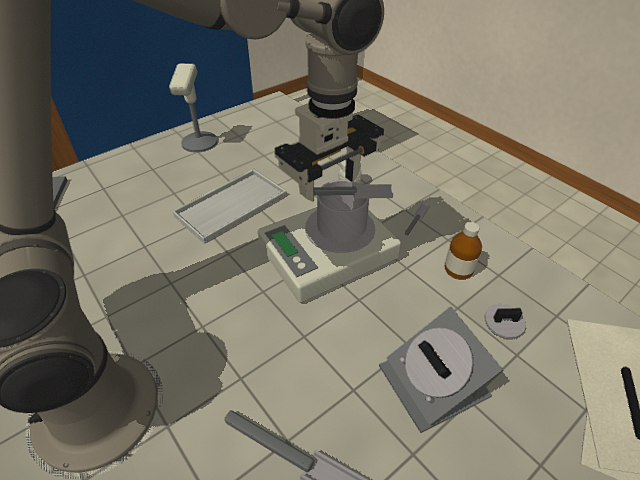

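The scene picture shows the canister at about (347,262) on the balance, with a scoop across its mouth at (350,238). The tray is at (428,248), the stand with the large lid at (188,300) and the small lid at (202,362). The bottle is at (278,345) and the pot at (448,313).

In the side picture the lid is at (437,362), the scoop at (350,190) and the tray at (232,205).

- **Could be taken for the scoop:** the long one on the bench (scene 190,247), the short one on the bench (370,355), and the one on the canister (350,238). I choose the one on the canister.
- **Could be taken for the lid:** the lid on the stand (side 437,362) or the small lid on the bench (side 507,320). I choose the one on the stand.

Run:
```python
from h import *
im,W=cloud('side')
for nm,(u,v) in dict(scoopHandle=(330,187),scoopTrough=(378,191),rimfront=(345,208),tray=(232,205),lid=(460,365),lidbar=(434,357),pan=(322,238),balTop=(300,270),smallbar=(508,315),bottlecap=(471,229)).items(): print(nm,W[v,u].round(4))
S,V=cloud('scene')
for nm,(u,v) in dict(scoopH=(354,230),scoopT=(342,250),tray=(428,250),potcap=(450,298),smalllid=(202,365),big=(160,258),small=(365,352)).items(): print(nm,V[v,u].round(4))
cv2.imwrite('pics/crop1.png',cv2.resize(im[150:290,240:420],None,fx=4,fy=4,interpolation=cv2.INTER_CUBIC))
cv2.imwrite('pics/crop2.png',cv2.resize(im[290:440,370:540],None,fx=4,fy=4,interpolation=cv2.INTER_CUBIC))
```

```text
scoopHandle [0.5761 0.0587 0.1703]
scoopTrough [ 0.6562 -0.0039  0.159 ]
rimfront [0.6314 0.0689 0.0776]
tray [0.4727 0.3271 0.0021]
lid [ 0.5065 -0.3603  0.0903]
lidbar [ 0.4777 -0.3265  0.1019]
pan [0.5317 0.0298 0.0708]
balTop [ 0.4428 -0.0091  0.0629]
smallbar [ 0.699  -0.3388  0.0391]
bottlecap [ 0.7451 -0.1869  0.1304]
scoopH [0.5722 0.0591 0.1728]
scoopT [0.6238 0.0082 0.1602]
tray [0.4808 0.3246 0.0063]
potcap [0.7672 0.2073 0.0745]
smalllid [ 0.7215 -0.3368  0.0191]
big [ 0.2545 -0.3684  0.0044]
small [ 0.7869 -0.004   0.0035]
```

View pics/crop1.png

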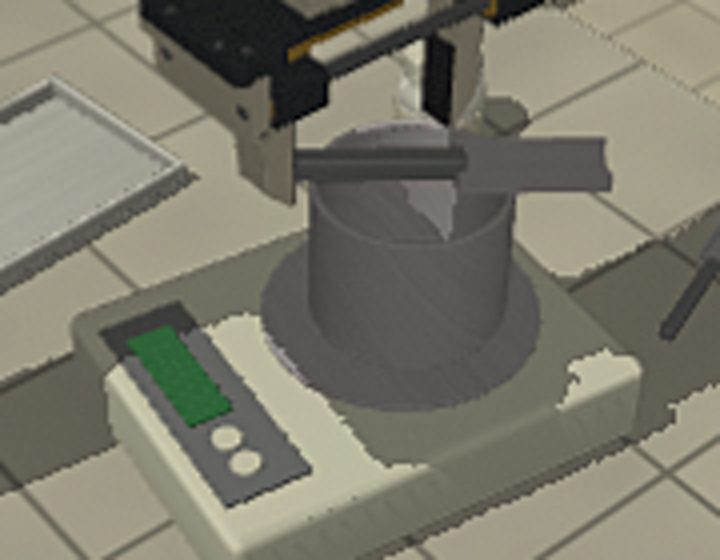

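View pics/crop2.png

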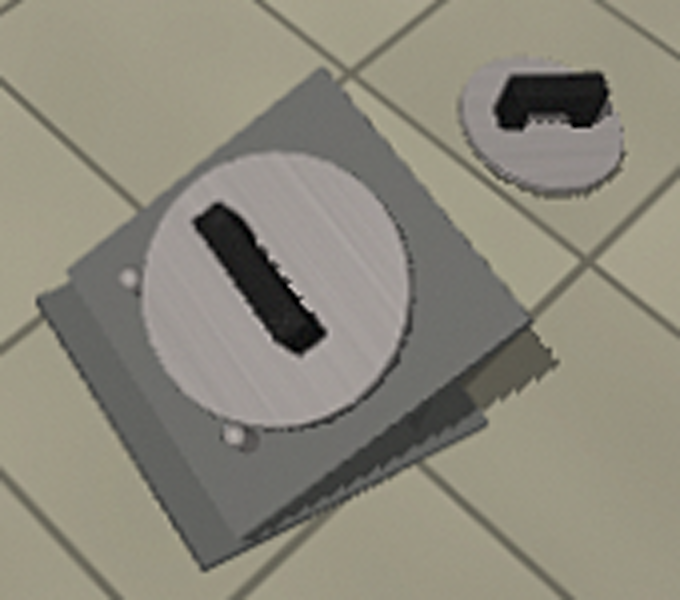

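The first crop confirms the scoop across the mouth: grey handle at crop (380,163), trough at (535,165). The fingers hang above it. The second crop shows the large lid's bar at (260,278), resting on pins at (130,278) and (233,436); the small lid is separate at (545,120).

```bash
cat > fit.py <<'E'
from h import *
from scipy.optimize import least_squares
def pts(lo,hi,cams=('side','scene')):
    out=[]
    for n in cams:
        _,W=cloud(n); P=W.reshape(-1,3); m=((P>lo)&(P<hi)).all(1); out.append(P[m])
    return np.vstack(out)
def circ(P,R):
    f=lambda c:np.hypot(P[:,0]-c[0],P[:,1]-c[1])-R
    r=least_squares(f,P[:,:2].mean(0),loss='soft_l1',f_scale=.002); return r.x,np.median(np.abs(r.fun))
def rect(P):
    (c,s,a)=cv2.minAreaRect((P[:,:2]*1000).astype(np.float32)); return np.round(c,1),np.round(s,1),round(a,1)
E
python3 - <<'E'
from fit import *
for cam in ('side','scene'):
    P=pts([.5,-.06,.085],[.72,.12,.145],(cam,)); print(cam,'can',circ(P,.055),len(P))
    P=pts([.5,-.1,.1605],[.75,.15,.176],(cam,)); print('scoop hi',rect(P),len(P))
    P=pts([.35,.2,.013],[.65,.45,.022],(cam,)); print('tray rim',rect(P),len(P))
    P=pts([.3,.2,.003],[.65,.45,.009],(cam,)); print('tray floor z',np.median(P[:,2]))
    P=pts([.4,-.15,.055],[.75,.2,.066],(cam,)); print('bal',rect(P),len(P))
# handle / trough, color-free: histogram along fitted axis
P=pts([.5,-.1,.150],[.75,.15,.178]); d=P[:,:2]-P[:,:2].mean(0)
H=P[(P[:,2]>.1655)]; c,(w,h),a=cv2.minAreaRect((H[:,:2]*1000).astype(np.float32)); print('handle',c,w,h,a,np.median(H[:,2]))
# lid: plane by RANSAC-ish
im,W=cloud('side'); g=im[290:440,370:500].astype(int); w=W[290:440,370:500]
black=(g.max(2)<50); B=w[black]; B=B[np.isfinite(B).all(1)&(B[:,2]>.06)]
print('bar med',np.median(B,0),len(B),rect(B),B.min(0),B.max(0))
light=(g.min(2)>110)&(w[...,2]>.04)&(w[...,0]<.62); L=w[light]; c=np.median(L,0)
for _ in range(5):
    u,s,vt=np.linalg.svd(L-c,full_matrices=False); n=vt[2]*np.sign(vt[2][2]); r=(L-c)@n; L=L[abs(r)<.004]; c=L.mean(0)
print('lid disc c',c,'n',n,'tilt',np.degrees(np.arccos(n[2])),'az',np.degrees(np.arctan2(n[1],n[0])),len(L))
e1=np.cross([0,0,1],n);e1/=np.linalg.norm(e1);e2=np.cross(n,e1)
q=np.c_[(L-c)@e1,(L-c)@e2]; (cc,R)=cv2.minEnclosingCircle((q*1000).astype(np.float32)); print('circle',cc,R)
C=c+e1*cc[0]/1000+e2*cc[1]/1000; print('disc top centre',C,'bar centre z37',C+n*.021,'origin',C-n*.016)
S=B[((B-C)@n)>.026]; print('bar top',S.mean(0),len(S),rect(S),((S-C)@n).mean(), ((S-C)@e1).min(),((S-C)@e1).max(),((S-C)@e2).min(),((S-C)@e2).max())
E
```

```text
side can (array([0.59073216, 0.03492592]), np.float64(0.0017268441037317644)) 1566
scoop hi (array([611.6,  26.4]), array([ 36.8, 162.8]), 49.9) 658
tray rim (array([471.8, 329.2]), array([257.5, 145.4]), 5.8) 552
tray floor z 0.005338918038944818
bal (array([553.9,  37.8]), array([202.8, 259.7]), 81.5) 4059
scene can (array([0.59264524, 0.03378508]), np.float64(0.001881219184217492)) 1287
scoop hi (array([603.3,  32.5]), array([ 33.5, 191.9]), 51.5) 431
tray rim (array([473.8, 327. ]), array([260.9, 147.5]), 5.2) 428
tray floor z 0.005204162543601787
bal (array([560.2,  35.6]), array([199.7, 260.1]), 81.3) 2267
handle (603.2373046875, 33.406089782714844) 36.7785530090332 190.5139617919922 49.98249435424805 0.16947903753402094
bar med [ 0.47699504 -0.32923119  0.09910412] 426 (array([ 483., -336.]), array([42. , 97.6]), 2.3) [ 0.46249179 -0.38427734  0.06475388] [ 0.50592539 -0.28679938  0.10534417]
lid disc c [ 0.49265667 -0.33086402  0.07565514] n [-0.55477949  0.13820938  0.82043762] tilt 34.87137480135074 az 166.01095730712146 3048
circle (-3.997340202331543, -5.809924602508545) 62.4353141784668
disc top centre [ 0.48899766 -0.32583295  0.0723334 ] bar centre z37 [ 0.47734729 -0.32293055  0.08956259] origin [ 0.49787414 -0.3280443   0.0592064 ]
bar top [ 0.47588963 -0.32529662  0.09979003] 347 (array([ 477.2, -324.1]), array([63.3, 15.3]), 75.1) 0.029872645897357632 -0.03044411899656333 0.03289484957915265 -0.002921429320765461 0.012641557186859305
```

```bash
python3 -m handwheel '[12,6,0,0.145,0.38,12,6,0,0.145,0.38,12,6,0,0.145,0.38,12,6,0,0.145,0.38,12,6,0,0.145,0.38,13,7,0,0.148,0.38,0,0,0,0,0.38,0,0,0,0,0.38]' 25
python3 - <<'E'
from fit import *
im=cap('wrist'); cv2.imwrite('pics/w1.png',im)
P=pts([.5,-.1,.1655],[.75,.15,.18],('wrist',)); print(rect(P),len(P),np.median(P[:,2]))
P=pts([.5,-.1,.157],[.75,.15,.1645],('wrist',)); print('trough',rect(P),len(P))
P=pts([.5,-.06,.153],[.72,.12,.1605],('wrist',)); r=np.hypot(P[:,0]-.5915,P[:,1]-.0345);P=P[(r>.045)&(r<.06)]; print('rim',circ(P,.0525),len(P))
E
```

```text
time: 0.9
tool_pos: [0.5975, 0.037, 0.2401]
tool_rot: [-3.141, -0.001, 2.44]
contact_force: [-0.5, -0.2, -0.1]
opening: 0.0357
grip_force: 0.0
(array([600.6,  35.1]), array([ 32.2, 189.1]), 52.0) 4289 0.17007956946291883
trough (array([614.2,  32. ]), array([106.9, 154. ]), 78.4) 2361
rim (array([0.59167912, 0.03595659]), np.float64(0.0015318831959141785)) 2995
```

View pics/w1.png

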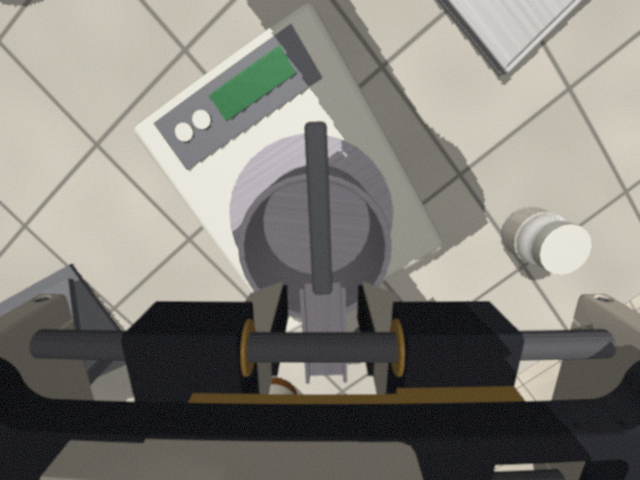

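The wrist picture shows the scoop's handle running from (315,125) to (322,290), ending between the fingers at (265,300) and (375,300). The fits agree with the known sizes, so I descend.

```bash
python3 -m handwheel '[0,0,-25,0.04,0.38,0,0,-25,0,0.38,0,0,-15,0,0.38,0,0,-8,0,0.38,0,0,-8,0,0.38,0,0,0,0,0.38]' 25
python3 -m handwheel '[0,0,0,0,0,0,0,0,0,0,0,0,0,0,0,0,0,0,0,0,0,0,0,0,0]' 25
```

```text
time: 1.55
tool_pos: [0.5976, 0.0369, 0.1593]
tool_rot: [-3.141, -0.001, 2.483]
contact_force: [-0.1, -0.5, 0.3]
opening: 0.0352
grip_force: 0.0
time: 2.05
tool_pos: [0.5983, 0.0369, 0.1604]
tool_rot: [3.141, 0.001, 2.484]
contact_force: [-0.6, -0.5, 3.9]
opening: 0.0138
grip_force: 25.0
```

```bash
python3 -m handwheel '[0,0,5,0,0,0,0,15,0,0,0,0,20,0,0,0,0,10,0,0]' 
python3 -m handwheel '[-13,29,0,0.076,0,-13,29,0,0.076,0,-13,29,0,0.076,0,-13,29,0,0.076,0,-13,29,0,0.076,0,-13,29,0,0.076,0,-13,29,0,0.075,0,-13,29,0,0.075,0]'
python3 -m handwheel '[-13,29,0,0.075,0,-12,30,0,0.075,0,0,0,0,0,0,0,0,0,0,0]'
python3 - <<'E'
from fit import *
im=cap('wrist'); cap('side')
P=pts([.35,.2,.19],[.6,.45,.23],('side','wrist')); print('scoop',rect(P),len(P),np.percentile(P[:,2],[5,50,95]))
P=pts([.25,.2,.013],[.65,.45,.022],('wrist',)); print('tray',rect(P),len(P))
cv2.imwrite('pics/w2.png',im)
E
```

```text
time: 2.45
tool_pos: [0.5985, 0.0371, 0.2113]
tool_rot: [3.14, 0.002, 2.484]
contact_force: [0.7, 0.9, -0.3]
opening: 0.0138
grip_force: 25.0
time: 3.25
tool_pos: [0.4932, 0.2701, 0.2096]
tool_rot: [3.142, -0.0, 3.093]
contact_force: [0.2, -0.9, -1.3]
opening: 0.0137
grip_force: 25.0
time: 3.65
tool_pos: [0.4686, 0.3284, 0.2094]
tool_rot: [-3.141, -0.0, -3.042]
contact_force: [-0.3, -0.5, -2.3]
opening: 0.014
grip_force: 25.0
scoop (array([474.1, 324.6]), array([ 51.2, 191.4]), 84.4) 10845 [0.2075799  0.21913297 0.22089917]
tray (array([450.7, 328.2]), array([219.1, 141.3]), 5.7) 3167
```

View pics/w2.png

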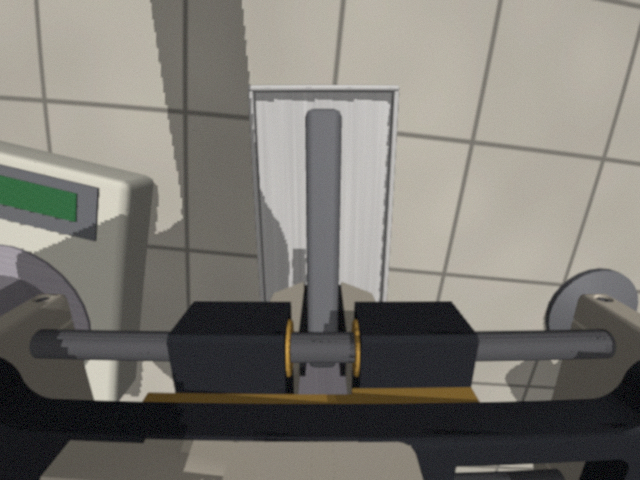

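The wrist picture shows the scoop held over the tray and aligned with it: handle from (322,110) to (322,350), tray walls at x=255 and x=395. The fingertips reach about 11 mm below the scoop's underside, so they would meet the tray floor before the scoop does. I'll rest the scoop across the tray walls, regrip it higher, and then lower it to the floor.

```bash
python3 -m handwheel '[0,0,-10,-0.143,0,0,0,-15,-0.143,0,0,0,-15,-0.143,0,0,0,-15,-0.143,0,0,0,-15,-0.143,0,0,0,-15,-0.143,0,0,0,-15,-0.143,0,0,0,-15,-0.143,0]'
python3 -m handwheel '[0,0,-15,-0.143,0,0,0,-15,-0.143,0,0,0,-10,-0.141,0,0,0,-10,0,0,0,0,-10,0,0,0,0,-6,0,0,0,0,0,0,0]'
```

```text
time: 4.55
tool_pos: [0.4698, 0.3268, 0.0942]
tool_rot: [3.141, 0.0, 2.087]
contact_force: [0.9, -0.3, -0.5]
opening: 0.0141
grip_force: 25.0
time: 5.25
tool_pos: [0.4687, 0.3276, 0.0279]
tool_rot: [-3.14, 0.001, 1.67]
contact_force: [0.1, -0.4, -1.7]
opening: 0.0138
grip_force: 25.0
```

```bash
python3 -m handwheel '[0,0,-3,0,0,0,0,-2,0,0,0,0,-1,0,0,0,0,0,0,0]'
python3 -m handwheel '[0,0,-1,0,0,0,0,0,0,0]'
```

```text
time: 5.65
tool_pos: [0.469, 0.3281, 0.0228]
tool_rot: [3.141, -0.0, 1.669]
contact_force: [-0.6, 0.3, -0.7]
opening: 0.014
grip_force: 25.0
time: 5.85
tool_pos: [0.469, 0.328, 0.0218]
tool_rot: [3.141, -0.0, 1.669]
contact_force: [-0.1, -0.9, -0.5]
opening: 0.0137
grip_force: 25.0
```

```bash
python3 -m handwheel '[0,0,-1,0,0,0,0,0,0,0]'; python3 -m handwheel '[0,0,-1,0,0,0,0,0,0,0]'
```

```text
time: 6.05
tool_pos: [0.4691, 0.3281, 0.0214]
tool_rot: [3.141, -0.0, 1.669]
contact_force: [-1.4, -0.3, 3.9]
opening: 0.0137
grip_force: 25.0
time: 6.25
tool_pos: [0.4692, 0.3281, 0.0213]
tool_rot: [3.141, -0.0, 1.669]
contact_force: [-4.1, -2.0, 12.6]
opening: 0.0139
grip_force: 25.0
```

```bash
python3 -m handwheel '[0,0,2,0,0,0,0,0,0,0.3,0,0,0,0,0.3,0,0,0,0,0.3,0,0,6,0,0.3,0,0,6,0,0.3,0,0,0,0,0.3]'; python3 -m handwheel '[0,0,0,0,0,0,0,0,0,0,0,0,0,0,0,0,0,0,0,0]' 30
```

```text
time: 6.95
tool_pos: [0.4697, 0.3284, 0.0349]
tool_rot: [3.14, -0.001, 1.669]
contact_force: [-0.1, -0.5, 0.1]
opening: 0.0272
grip_force: 0.0
time: 7.35
tool_pos: [0.4689, 0.328, 0.0337]
tool_rot: [-3.141, 0.0, 1.669]
contact_force: [-0.7, 0.6, 0.2]
opening: 0.0136
grip_force: 30.0
```

```bash
python3 -m handwheel '[0,0,10,0,0,0,0,20,0.14,0,0,0,20,0.143,0,0,0,10,0.143,0,0,0,0,0.143,0,0,0,0,0.143,0,0,0,0,0.143,0,0,0,0,0.143,0]' ; python3 -m handwheel '[0,0,0,0.143,0,0,0,0,0.143,0,0,0,0,0.143,0,0,0,0,0.143,0,0,0,0,0,0,0,0,0,0,0]'
python3 - <<'E'
from fit import *
cap('side');im=cap('scene')
z=robot.observe()['tool_pos']
for c in (('side',),('scene',)):
    P=pts([.35,.2,.07],[.6,.45,.106],c); print('scoop',rect(P),len(P),np.percentile(P[:,2],[5,50,95]))
cv2.imwrite('pics/s2.png',cv2.resize(im[180:300,330:500],None,fx=4,fy=4))
E
```

```text
time: 8.15
tool_pos: [0.469, 0.328, 0.0943]
tool_rot: [3.141, 0.0, 2.673]
contact_force: [0.3, -0.3, -0.9]
opening: 0.0139
grip_force: 30.0
time: 8.75
tool_pos: [0.469, 0.328, 0.0941]
tool_rot: [3.141, 0.0, -3.048]
contact_force: [0.2, 0.5, -0.8]
opening: 0.014
grip_force: 30.0
scoop (array([472.5, 327.5]), array([187.8,  51.8]), 10.7) 424 [0.08007123 0.08992098 0.10136   ]
scoop (array([484.2, 327.3]), array([ 53.6, 171.4]), 88.2) 473 [0.07988342 0.08726948 0.1026975 ]
```

View pics/s2.png

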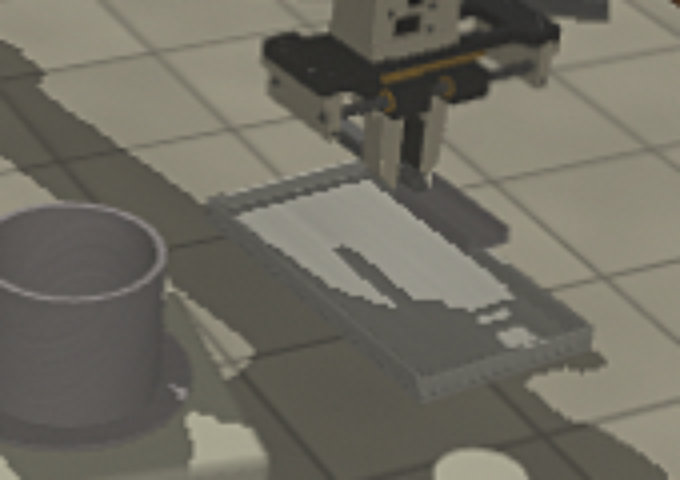

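The scene crop shows the scoop held level above the tray, with the handle near (370,140) and the trough to (500,220). The canister is open and still in place. I lower the scoop now.

```bash
python3 -m handwheel '[0,0,-20,0,0,0,0,-25,0,0,0,0,-12,0,0,0,0,-6,0,0,0,0,-5,0,0,0,0,-3,0,0,0,0,0,0,0,0,0,0,0,0]'; python3 -m handwheel '[0,0,-1,0,0,0,0,0,0,0]';  python3 -m handwheel '[0,0,-1,0,0,0,0,0,0,0]'
```

```text
time: 9.65
tool_pos: [0.4693, 0.3282, 0.0233]
tool_rot: [3.141, 0.001, -3.044]
contact_force: [0.9, 0.3, -1.4]
opening: 0.0137
grip_force: 30.0
time: 9.85
tool_pos: [0.4691, 0.3281, 0.022]
tool_rot: [3.141, 0.0, -3.044]
contact_force: [-0.3, 0.7, -0.8]
opening: 0.0135
grip_force: 30.0
time: 10.05
tool_pos: [0.469, 0.328, 0.0207]
tool_rot: [3.142, 0.0, -3.044]
contact_force: [1.0, -0.4, -0.9]
opening: 0.0138
grip_force: 30.0
```

```bash
python3 -m handwheel '[0,0,-1,0,0,0,0,0,0,0]';  python3 -m handwheel '[0,0,-1,0,0,0,0,0,0,0]'
```

```text
time: 10.25
tool_pos: [0.469, 0.328, 0.0207]
tool_rot: [3.141, 0.0, -3.044]
contact_force: [-2.9, -1.9, 7.2]
opening: 0.0135
grip_force: 30.0
time: 10.45
tool_pos: [0.4691, 0.328, 0.0206]
tool_rot: [3.141, 0.001, -3.044]
contact_force: [-4.9, -2.8, 14.8]
opening: 0.0137
grip_force: 30.0
```

```bash
python3 -m handwheel '[0,0,1.5,0,0,0,0,0,0,0.35,0,0,0,0,0.35,0,0,0,0,0.35,0,0,15,0,0.35,0,0,35,0,0.35,0,0,50,0,0.35,0,0,50,0,0.35]'
python3 -m handwheel '[0,0,50,0,0.35,0,0,50,0,0.35]'
python3 - <<'E'
from fit import *
cap('side');cap('scene')
for c in (('side',),('scene',)):
    P=pts([.3,.2,.010],[.65,.45,.03],c); 
    r=np.radians(5.5); R=np.array([[np.cos(r),np.sin(r)],[-np.sin(r),np.cos(r)]]); q=(P[:,:2]-[.4728,.328])@R.T
    m=(abs(q[:,0])<.118)&(abs(q[:,1])<.058); print('scoop',rect(P[m]),m.sum(),np.percentile(P[m][:,2],[5,25,50,75,95]))
    P=pts([.5,-.06,.085],[.72,.12,.145],c); print('can',circ(P,.055)); 
    P=pts([.5,-.06,.150],[.72,.12,.165],c); print('rim',circ(P,.0525),np.median(P[:,2]),rect(P))
E
```

```text
time: 11.25
tool_pos: [0.4685, 0.3277, 0.1711]
tool_rot: [-3.141, -0.002, -3.044]
contact_force: [1.0, 0.4, -0.5]
opening: 0.0323
grip_force: 0.0
time: 11.45
tool_pos: [0.4686, 0.3279, 0.2722]
tool_rot: [3.141, -0.0, -3.044]
contact_force: [0.8, 0.1, -0.4]
opening: 0.032
grip_force: 0.0
scoop (array([474.7, 319.8]), array([189.,  50.]), 11.8) 417 [0.01045727 0.01328756 0.01653169 0.01840758 0.0203965 ]
can (array([0.58992509, 0.03408982]), np.float64(0.002513595949174788))
rim (array([0.58997181, 0.03409576]), np.float64(0.0011538574012987038)) 0.15557272560270463 (array([589.5,  33.9]), array([110.2, 107.6]), 48.0)
scoop (array([469.4, 330.2]), array([204.1,  83.7]), 13.5) 311 [0.01075006 0.01309664 0.0159702  0.01845893 0.02111892]
can (array([0.59314737, 0.03399316]), np.float64(0.002107783197372315))
rim (array([0.59375664, 0.03367562]), np.float64(0.0015668024058405998)) 0.15521130729485133 (array([594.8,  33.7]), array([108.3, 112.9]), 54.4)
```

```bash
python3 -m handwheel '[1,-46,0,-0.137,0.5,1,-46,0,-0.137,0.5,1,-46,0,-0.137,0.5,1,-46,0,-0.137,0.5,1,-47,0,-0.137,0.5,1,-47,0,-0.137,0.5,1,-47,0,-0.137,0.5,1,-47,0,-0.137,0.5]'
python3 -m handwheel '[1,-46,0,-0.137,0.5,1,-46,0,-0.137,0.5,1,-47,0,-0.136,0.5,1,-47,0,-0.136,0.5,0,-47,0,-0.136,0.5,0,-47,0,-0.136,0.5,0,0,0,0,0.5,0,0,0,0,0.5]'
cat > lid.py <<'E'
from fit import *
def run(cam):
    im,W=cloud(cam); m=np.isfinite(W).all(2)&(W[...,0]>.38)&(W[...,0]<.6)&(W[...,1]>-.42)&(W[...,1]<-.23)&(W[...,2]>.03)&(W[...,2]<.12)
    P=W[m]; col=im[m].astype(int)
    n0=np.array([-.5548,.1382,.8204]); L=P[(col.min(1)>90)]; c=np.array([.4929,-.3268,.0751]); L=L[abs((L-c)@n0)<.004]
    for _ in range(4):
        c=L.mean(0); u,s,vt=np.linalg.svd(L-c,full_matrices=False); n=vt[2]*np.sign(vt[2][2]); L=L[abs((L-c)@n)<.003]
    print(cam,'disc',c,'n',n,'tilt',np.degrees(np.arccos(n[2])),'az',np.degrees(np.arctan2(n[1],n[0])),len(L))
    B=P[col.max(1)<60]; h=(B-c)@n; S=B[(h>.025)&(h<.036)]
    e1=np.cross([0,0,1],n);e1/=np.linalg.norm(e1);e2=np.cross(n,e1)
    q=(np.c_[(S-c)@e1,(S-c)@e2]*1000).astype(np.float32); (qc,s,a)=cv2.minAreaRect(q)
    T=c+e1*qc[0]/1000+e2*qc[1]/1000+n*np.median((S-c)@n); print('bar top',T,np.median((S-c)@n),s,a,len(S),'bar centre',T-.009*n)
E
python3 - <<'E'
from lid import *
cap('side'); cv2.imwrite('pics/w3.png',cap('wrist')); run('side'); run('wrist')
E
```

```text
time: 12.35
tool_pos: [0.4766, -0.0458, 0.2697]
tool_rot: [-3.141, -0.0, 2.137]
contact_force: [0.9, -0.4, 0.6]
opening: 0.0462
grip_force: 0.0
time: 13.15
tool_pos: [0.4805, -0.3245, 0.2689]
tool_rot: [-3.14, -0.001, 1.324]
contact_force: [0.2, 0.2, 0.1]
opening: 0.0463
grip_force: 0.0
side disc [ 0.49141051 -0.33112459  0.07483114] n [-0.5558985   0.13714779  0.81985812] tilt 34.92940603847503 az 166.14110638714885 3037
bar top [ 0.47611636 -0.32374904  0.09977619] 0.02996493643252162 (15.52409839630127, 63.144161224365234) 89.44783020019531 360 bar centre [ 0.48111945 -0.32498337  0.09239747]
wrist disc [ 0.50039494 -0.32437412  0.0793511 ] n [-0.55487498  0.13817667  0.82037855] tilt 34.877293894977456 az 166.01645007511107 6704
bar top [ 0.47771334 -0.32150445  0.099759  ] 0.029724178866071142 (61.3803596496582, 14.499608993530273) 0.15335316956043243 888 bar centre [ 0.48270721 -0.32274804  0.09237559]
```

View pics/w3.png

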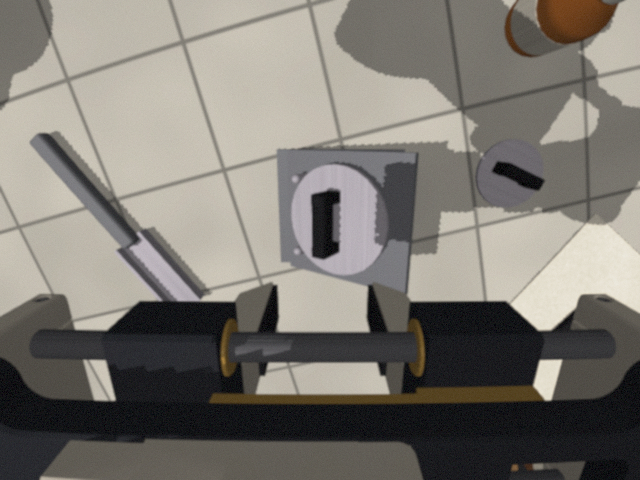

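The wrist picture shows the lid's bar at (325,222), parallel to the pads and midway between the finger sides at (265,300) and (380,300). I lower onto it carefully with the jaws narrowed, because the disc rises under the +x finger.

```bash
python3 -m handwheel '[1.5,0.5,-50,0,0.31,0,0,-45,0,0.31,0,0,-35,0,0.31,0,0,-20,0,0.31,0,0,-10,0,0.31,0,0,0,0,0.31]' 5; python3 -m handwheel '[0,0,-2,0,0.31,0,0,0,0,0.31]'; python3 -m handwheel '[0,0,-1.5,0,0.31,0,0,0,0,0.31]'
```

```text
time: 13.85
tool_pos: [0.4825, -0.322, 0.1096]
tool_rot: [-3.14, -0.001, 1.327]
contact_force: [1.3, 1.1, 0.4]
opening: 0.0285
grip_force: 0.0
time: 14.05
tool_pos: [0.4832, -0.3237, 0.1097]
tool_rot: [3.139, 0.001, 1.325]
contact_force: [-0.9, -1.0, -0.7]
opening: 0.0288
grip_force: 0.0
time: 14.25
tool_pos: [0.4827, -0.3237, 0.1073]
tool_rot: [3.141, 0.001, 1.325]
contact_force: [0.2, 0.3, 0.7]
opening: 0.0286
grip_force: 0.0
```

```bash
for i in 1 2; do :; done; python3 -m handwheel '[0,0,-2,0,0.31,0,0,0,0,0.31]'; python3 -m handwheel '[0,0,-1.5,0,0.31,0,0,0,0,0.31]'; python3 -m handwheel '[0,0,-1.5,0,0.31,0,0,0,0,0.31]'
```

```text
time: 14.45
tool_pos: [0.4824, -0.3235, 0.1046]
tool_rot: [-3.142, -0.0, 1.325]
contact_force: [-0.6, 0.5, 0.7]
opening: 0.0287
grip_force: 0.0
time: 14.65
tool_pos: [0.4824, -0.3234, 0.103]
tool_rot: [-3.141, -0.0, 1.325]
contact_force: [0.6, -0.3, 0.2]
opening: 0.0286
grip_force: 0.0
time: 14.85
tool_pos: [0.4824, -0.3234, 0.1015]
tool_rot: [-3.141, -0.0, 1.325]
contact_force: [-0.6, 0.3, 0.2]
opening: 0.028
grip_force: 0.0
```

```bash
python3 -m handwheel '[0,0,-1.5,0,0.31,0,0,0,0,0.31]'; python3 -m handwheel '[0,0,-1.5,0,0.31,0,0,0,0,0.31]'; python3 -m handwheel '[0,0,-1.5,0,0.31,0,0,0,0,0.31]'
```

```text
time: 15.05
tool_pos: [0.4824, -0.3234, 0.1]
tool_rot: [-3.141, -0.0, 1.325]
contact_force: [-0.6, -0.8, -1.4]
opening: 0.0286
grip_force: 0.0
time: 15.25
tool_pos: [0.4824, -0.3234, 0.0986]
tool_rot: [-3.141, -0.0, 1.325]
contact_force: [0.3, -0.9, 0.1]
opening: 0.0284
grip_force: 0.0
time: 15.45
tool_pos: [0.4824, -0.3234, 0.097]
tool_rot: [-3.141, -0.0, 1.325]
contact_force: [-0.3, -0.1, -0.6]
opening: 0.0282
grip_force: 0.0
```

```bash
python3 -m handwheel '[0,0,0,0,0,0,0,0,0,0,0,0,0,0,0,0,0,0,0,0]' 6; python3 -m handwheel '[0,0,5,0,0,0,0,5,0,0,0,0,10,0,0,0,0,10,0,0]'
```

```text
time: 15.85
tool_pos: [0.4806, -0.3229, 0.0969]
tool_rot: [-3.137, -0.001, 1.325]
contact_force: [-7.2, 1.1, 2.9]
opening: 0.0226
grip_force: 6.0
time: 16.25
tool_pos: [0.4827, -0.3235, 0.1281]
tool_rot: [3.141, 0.0, 1.325]
contact_force: [-0.9, 0.2, -2.3]
opening: 0.022
grip_force: 6.0
```

```bash
python3 -m handwheel '[0,0,20,0,0,0,0,30,0,0,0,0,40,0,0,0,0,10,0,0]'; python3 -m handwheel '[0,0,0,0,0,0,0,0,0,0,0,0,0,0,0]' 12;python3 -m handwheel '[0,0,0,0,0,0,0,0,0,0,0,0,0,0,0]' 30
python3 - <<'E'
from h import *
im=cap('side'); cv2.imwrite('pics/s3.png',cv2.resize(im[180:400,330:560],None,fx=2.5,fy=2.5))
E
```

```text
time: 16.65
tool_pos: [0.4842, -0.3247, 0.2328]
tool_rot: [3.133, 0.004, 1.325]
contact_force: [0.2, -0.2, -2.4]
opening: 0.0155
grip_force: 6.0
time: 16.95
tool_pos: [0.4818, -0.3228, 0.2252]
tool_rot: [-3.138, -0.002, 1.325]
contact_force: [0.6, -0.2, -3.2]
opening: 0.0161
grip_force: 12.0
time: 17.25
tool_pos: [0.4824, -0.3234, 0.2267]
tool_rot: [-3.141, -0.0, 1.325]
contact_force: [0.4, -0.4, -3.0]
opening: 0.0158
grip_force: 30.0
```

View pics/s3.png

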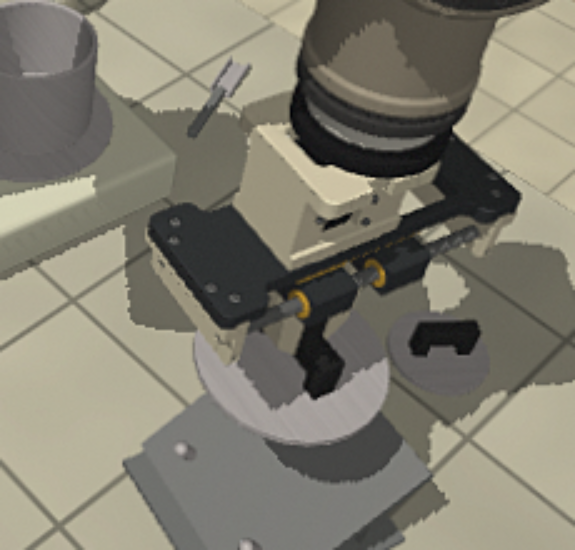

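The side crop shows the large lid hanging from the gripper, squared up and apparently level, with its disc at (290,385); the opening reads 16 mm. The small lid at (440,345) hasn't moved.

```bash
python3 -m handwheel '[6,20,15,0,0,12,40,0,0,0,12,40,0,0,0,12,40,0,0,0,12,40,0,0,0,12,40,0,0,0,12,40,0,0,0,12,40,0,0,0]'; python3 -m handwheel '[12,38,0,0,0,7,20,0,0,0,0,0,0,0,0,0,0,0,0,0,0,0,0,0,0]'
cat > rel.py <<'E'
from fit import *
def run():
    st=robot.observe(); t=st['tool_pos']; print('tcp',t)
    for cam in ('side','scene'):
        cap(cam); im,W=cloud(cam); P=W[np.isfinite(W).all(2)]
        z0=t[2]-.042+.0135; m=(np.hypot(P[:,0]-t[0],P[:,1]-t[1])<.066)&(abs(P[:,2]-z0)<.012); Q=P[m]
        # disc top plane
        top=Q[Q[:,2]>z0-.001]; c=top.mean(0)
        for _ in range(5):
            u,s,vt=np.linalg.svd(top-c,full_matrices=False); n=vt[2]*np.sign(vt[2][2]); top=top[abs((top-c)@n)<.0025]; c=top.mean(0)
        h=cv2.convexHull((top[:,:2]*1e4).astype(np.float32)).reshape(-1,2)/1e4
        f=lambda x:np.hypot(h[:,0]-x[0],h[:,1]-x[1])-.058
        r=least_squares(f,t[:2],loss='soft_l1',f_scale=.001)
        zt=c[2]-(n[:2]@(r.x-c[:2]))/n[2]
        K=P[(np.hypot(P[:,0]-.5915,P[:,1]-.0345)<.07)&(P[:,2]>.085)&(P[:,2]<.145)]; k,e=circ(K,.055)
        print(cam,'lid',r.x,'med',np.median(abs(r.fun)),len(top),'topz',zt,'tilt',np.degrees(np.arccos(n[2])),n.round(3),'can',k,e,'can-lid',k-r.x)
E
python3 -c "
from rel import *
run()"
```

```text
time: 18.1
tool_pos: [0.5728, -0.0218, 0.2423]
tool_rot: [3.141, 0.0, 1.325]
contact_force: [1.0, -0.3, -3.4]
opening: 0.0156
grip_force: 30.0
time: 18.6
tool_pos: [0.5913, 0.0335, 0.2422]
tool_rot: [-3.141, 0.0, 1.324]
contact_force: [-0.0, -0.3, -2.8]
opening: 0.0158
grip_force: 30.0
tcp [0.59128366 0.03352471 0.24218636]
side lid [0.63450176 0.02390295] med 0.0021985733472207752 24 topz 0.19474434692509468 tilt 25.02158587003059 [0.422 0.026 0.906] can [0.59058809 0.0348285 ] 0.001872006011942845 can-lid [-0.04391367  0.01092555]
scene lid [0.54980375 0.04369209] med 0.002458507729264852 63 topz 0.0037329763767961766 tilt 76.78997579161272 [-0.936  0.266  0.229] can [0.5928762  0.03397858] 0.002035755974930529 can-lid [ 0.04307245 -0.00971351]
```

Run:
```python
from fit import *
for cam in ('side','scene'):
    im,W=cloud(cam); m=np.isfinite(W).all(2)&(np.hypot(W[...,0]-.591,W[...,1]-.0335)<.064)&(W[...,2]>.16)&(W[...,2]<.3)
    h,e=np.histogram(W[m][:,2],bins=np.arange(.16,.30,.004)); print(cam,dict(zip(e.round(3).tolist(),h.tolist())))
    v,u=np.where(m&(W[...,2]<.21)); print(u.min(),u.max(),v.min(),v.max())
    im2=im; cv2.imwrite(f'pics/{cam}9.png',cv2.resize(im[130:280,260:420] if cam=='side' else im[150:300,270:430],None,fx=3,fy=3))
a=[cv2.imread(f'pics/{c}9.png') for c in ('side','scene')]; cv2.imwrite('pics/pair.png',cv2.resize(np.hstack(a),(800,375)))
```

```text
side {0.16: 0, 0.164: 0, 0.168: 0, 0.172: 0, 0.176: 0, 0.18: 0, 0.184: 0, 0.188: 2, 0.192: 0, 0.196: 1, 0.2: 51, 0.204: 823, 0.208: 436, 0.212: 22, 0.216: 17, 0.22: 17, 0.224: 24, 0.228: 26, 0.232: 43, 0.236: 110, 0.24: 39, 0.244: 39, 0.248: 40, 0.252: 45, 0.256: 48, 0.26: 41, 0.264: 46, 0.268: 46, 0.272: 42, 0.276: 39, 0.28: 26, 0.284: 10, 0.288: 8, 0.292: 13}
316 373 161 195
scene {0.16: 2, 0.164: 0, 0.168: 0, 0.172: 0, 0.176: 0, 0.18: 0, 0.184: 0, 0.188: 4, 0.192: 27, 0.196: 2, 0.2: 40, 0.204: 437, 0.208: 401, 0.212: 15, 0.216: 27, 0.22: 32, 0.224: 46, 0.228: 36, 0.232: 45, 0.236: 74, 0.24: 19, 0.244: 16, 0.248: 20, 0.252: 16, 0.256: 19, 0.26: 10, 0.264: 0, 0.268: 0, 0.272: 0, 0.276: 0, 0.28: 0, 0.284: 0, 0.288: 0, 0.292: 0}
321 372 213 254
```

View pics/pair.png

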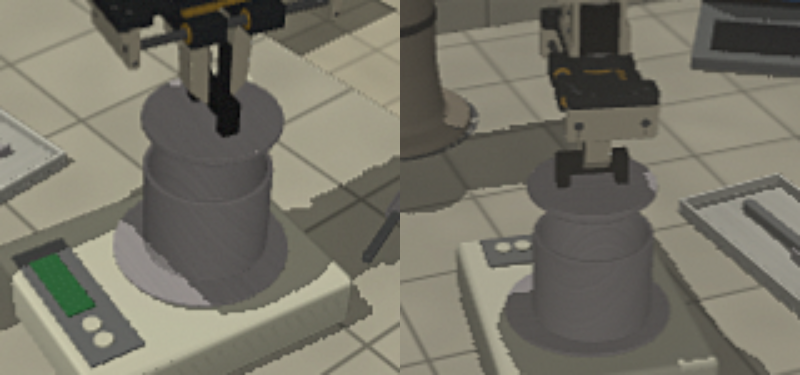

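The paired crop shows the lid above the canister and nearly level from both views: side disc at (212,118), scene disc at (592,185). It hangs about 10 mm lower in the fingers than I assumed, so I correct the fit's height.

```bash
sed -i 's/z0=t\[2\]-.042+.0135/z0=t[2]-.0365/; s/top=Q\[Q\[:,2\]>z0-.001\]; c=top.mean(0)/top=Q[abs(Q[:,2]-z0-.0015)<.005]; c=top.mean(0)/' rel.py
python3 -c "
from rel import *
run()"
```

```text
tcp [0.59134665 0.03332963 0.24229734]
side lid [0.59116631 0.03236772] med 0.00045753370888687583 1219 topz 0.2078154255027892 tilt 0.7067813714258316 [-0.005 -0.011  1.   ] can [0.59067224 0.03485308] 0.0017892769806100092 can-lid [-0.00049407  0.00248536]
scene lid [0.59351639 0.03159629] med 0.00047893738692793286 774 topz 0.20818847585109398 tilt 0.7865726603717063 [ 0.    -0.014  1.   ] can [0.59287476 0.03391849] 0.002109682549935543 can-lid [-0.00064163  0.0023222 ]
```

```bash
python3 -m handwheel '[-0.5,2.5,-8,0,0,0,0,-10,0,0,0,0,-8,0,0,0,0,-4,0,0,0,0,0,0,0,0,0,0,0,0]' 
python3 -c "
from rel import *
run()"
```

```text
time: 19.4
tool_pos: [0.5911, 0.037, 0.2123]
tool_rot: [3.141, -0.0, 1.325]
contact_force: [-0.2, 0.3, -2.6]
opening: 0.0159
grip_force: 30.0
tcp [0.59114271 0.03703376 0.21228222]
side lid [0.59070834 0.03567876] med 0.0004911855792569739 1179 topz 0.177794314726366 tilt 0.927003684216881 [-0.006 -0.015  1.   ] can [0.59150112 0.03585267] 0.0006826825955135937 can-lid [0.00079278 0.00017391]
scene lid [0.5934698  0.03484818] med 0.0006805255214078279 760 topz 0.17831466462136975 tilt 0.7265835378408837 [ 0.003 -0.012  1.   ] can [0.59175116 0.03458525] 0.0012313385825125853 can-lid [-0.00171864 -0.00026293]
```

```bash
python3 -m handwheel '[-0.3,0,-3,0,0,0,0,-2,0,0,0,0,0,0,0]'; python3 -m handwheel '[0,0,-1.5,0,0,0,0,0,0,0]'; python3 -m handwheel '[0,0,-1.5,0,0,0,0,0,0,0]'
```

```text
time: 19.8
tool_pos: [0.5905, 0.0371, 0.2069]
tool_rot: [-3.141, 0.0, 1.325]
contact_force: [-0.2, -0.7, -2.6]
opening: 0.0155
grip_force: 30.0
time: 20.0
tool_pos: [0.5906, 0.037, 0.2056]
tool_rot: [-3.141, 0.0, 1.325]
contact_force: [-0.6, -0.8, -3.1]
opening: 0.0161
grip_force: 30.0
time: 20.2
tool_pos: [0.5907, 0.037, 0.2041]
tool_rot: [-3.141, 0.0, 1.325]
contact_force: [-0.7, 0.5, -4.2]
opening: 0.0157
grip_force: 30.0
```

```bash
python3 -m handwheel '[0,0,-2,0,0,0,0,0,0,0]'; python3 -m handwheel '[0,0,-2,0,0,0,0,0,0,0]'; python3 -m handwheel '[0,0,-1,0,0,0,0,0,0,0]'
```

```text
time: 20.4
tool_pos: [0.5907, 0.0369, 0.202]
tool_rot: [-3.141, 0.0, 1.325]
contact_force: [-0.1, -0.3, -2.0]
opening: 0.0158
grip_force: 30.0
time: 20.6
tool_pos: [0.5906, 0.037, 0.2]
tool_rot: [-3.141, 0.0, 1.325]
contact_force: [0.2, -0.8, -2.8]
opening: 0.0155
grip_force: 30.0
time: 20.8
tool_pos: [0.5907, 0.037, 0.1992]
tool_rot: [3.142, 0.0, 1.325]
contact_force: [0.4, -0.5, -2.5]
opening: 0.0156
grip_force: 30.0
```

```bash
python3 -m handwheel '[0,0,-1,0,0,0,0,0,0,0]'; python3 -m handwheel '[0,0,-0.7,0,0,0,0,0,0,0]'; python3 -m handwheel '[0,0,-0.7,0,0,0,0,0,0,0]'
```

```text
time: 21.0
tool_pos: [0.5907, 0.037, 0.1982]
tool_rot: [3.142, 0.0, 1.325]
contact_force: [-0.2, -0.7, -3.3]
opening: 0.0157
grip_force: 30.0
time: 21.2
tool_pos: [0.5908, 0.0371, 0.1977]
tool_rot: [3.141, -0.0, 1.325]
contact_force: [0.3, -0.3, -1.8]
opening: 0.0157
grip_force: 30.0
time: 21.4
tool_pos: [0.5908, 0.0372, 0.1975]
tool_rot: [3.141, -0.0, 1.325]
contact_force: [-1.1, 0.7, 4.0]
opening: 0.0157
grip_force: 30.0
```

```bash
python3 -m handwheel '[0,0,-0.3,0,0,0,0,0,0,0]'; python3 -m handwheel '[0,0,0.3,0,0.3,0,0,0,0,0.3,0,0,0,0,0.3,0,0,0,0,0.3,0,0,15,0,0.4,0,0,40,0,0.4,0,0,50,0,0.4]'; python3 -m handwheel '[0,0,30,0,0.4,0,0,0,0,0.4,0,0,0,0,0.4]'
python3 - <<'E'
from fit import *
# lid top/rim check after release
for cam in ('side','scene','wrist'):
    im=cap(cam); P=pts([.52,-.04,.150],[.66,.11,.18],(cam,)); top=P[abs(P[:,2]-.163)<.005]; c=top.mean(0)
    for _ in range(5):
        u,s,vt=np.linalg.svd(top-c,full_matrices=False); n=vt[2]*np.sign(vt[2][2]); top=top[abs((top-c)@n)<.0025]; c=top.mean(0)
    K=pts([.5,-.06,.085],[.7,.12,.14],(cam,))
    print(cam,'top z',c[2],'tilt',np.degrees(np.arccos(n[2])),n.round(3),rect(top),'can',circ(K,.055) if len(K) else 0)
    if cam=='side': cv2.imwrite('pics/fin.png',cv2.resize(im[130:330,160:480],None,fx=2.4,fy=2.4))
E
```

```text
time: 21.6
tool_pos: [0.5909, 0.0372, 0.1975]
tool_rot: [3.14, -0.001, 1.325]
contact_force: [-1.9, 1.1, 4.9]
opening: 0.0158
grip_force: 30.0
time: 22.3
tool_pos: [0.5897, 0.037, 0.3009]
tool_rot: [-3.137, 0.001, 1.325]
contact_force: [0.8, 0.3, 1.0]
opening: 0.0369
grip_force: 0.0
time: 22.6
tool_pos: [0.5907, 0.037, 0.3319]
tool_rot: [3.141, -0.0, 1.325]
contact_force: [-0.3, 0.3, -0.6]
opening: 0.0364
grip_force: 0.0
side top z 0.16295517687402367 tilt 0.08736809215493138 [-0.001  0.001  1.   ] (array([591.1,  36. ]), array([115.6, 114. ]), 29.1) can (array([0.59158895, 0.03592442]), np.float64(0.000612488135504588))
scene top z 0.16307978924469657 tilt 0.37084365933600993 [0.006 0.002 1.   ] (array([599.7,  33.2]), array([113.4, 104.8]), 70.0) can (array([0.59136092, 0.03467022]), np.float64(0.000968515488174386))
wrist top z 0.1625096316778588 tilt 0.05501243512298231 [ 0.    -0.001  1.   ] (array([591.6,  36.3]), array([114.9, 115.4]), 32.2) can (array([0.59171025, 0.03542972]), np.float64(9.759848745016439e-05))
```

View pics/fin.png

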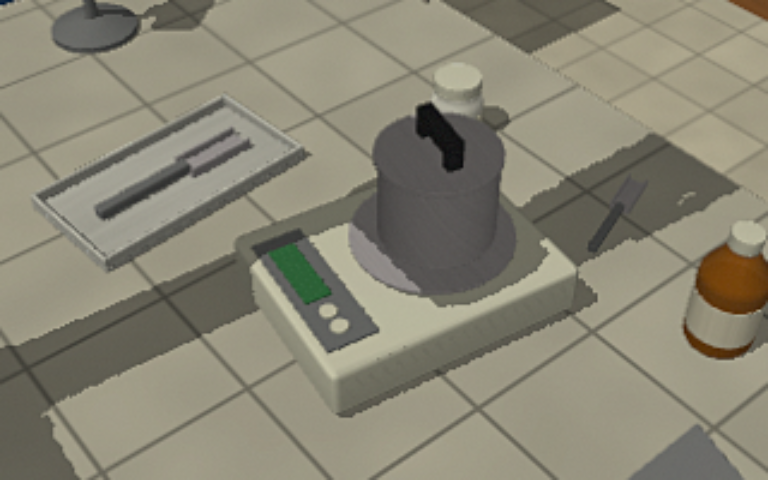

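The lid is seated and level: its top is at 163 mm and its tilt is below 0.4°, at (438,155) in the picture. The scoop lies flat in the tray at (175,170).

```bash
python3 -c "
from cell import robot
print(robot.hand_in())"
```

```text
the job is handed in; nothing more can be done
None
```

The job is handed in: the scoop lies flat in the tray and the large lid is seated level on the canister, both lowered in the gripper until they rested, at about 23 s of the 66 s; the hand-in returned no verdict.

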